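# Move a divider between stock bins

### The job

Brass couplings and black plugs are mixed together in the blue stock bin. Take the cream divider by its top edge, draw it straight up out of its slot in the grey bin, and slide it down into the slot of the blue bin that parts the brass from the black, fully home on the bin floor. Do not drag or tip the bins, do not knock over the fittings, and leave the other things on the bench alone.

Things in the scene. Friction and masses are not known exactly. Their poses are not given: they have to be found in the camera images.
- divider_mid (a point): centre of the cream plastic divider, a loose plate 148 mm wide (y), 90 high (z), 4 thick (x), 0.11 kg, lower corners rounded, both faces alike. A bead 10 mm thick, 120 long and 14 high runs along its top edge, to take it by. The point is 45 mm above the lower edge, 38 mm below the bead's middle. It starts on the grey bin's floor, in the rear slot, square to the bin
- grey_bin: the grey stock bin, loose, 0.75 kg, 300 mm long (x), 164 wide (y), 100 high, walls 5 mm, floor 4 mm. Origin under the centre of its floor, on the bench; +x points to the full-height back wall; the front (-x) is low (48 mm) with a blank white card, the sides slope down to it over 60 mm. Divider slots cross it at x = -45 mm (front slot) and +45 mm (rear slot). It holds the divider and one fitting
- blue_bin: the blue stock bin, of the same make and sizes as the grey one. At the start it holds three fittings in a row along its length, one before the front slot, one between the two slots and one behind the rear slot; two are of one sort and one of the other, the odd one at an end
- grey_rear_slot (a point): point on the grey bin's inner floor (4 mm above the bench) in the middle of its rear slot; axes as the bin's. The slot is a pair of upright ribs on each side wall, 10 mm proud, with a 7.5 mm gap that flares to 18.5 mm over the top 20 mm; 154 mm between the walls, 134 mm between facing ribs
- blue_front_slot (a point): point on the blue bin's inner floor (4 mm above the bench) in the middle of its front slot; axes as the bin's. The slot is a pair of upright ribs on each side wall, 10 mm proud, with a 7.5 mm gap that flares to 18.5 mm over the top 20 mm; 154 mm between the walls, 134 mm between facing ribs
- blue_rear_slot (a point): point on the blue bin's inner floor (4 mm above the bench) in the middle of its rear slot; axes as the bin's. The slot is a pair of upright ribs on each side wall, 10 mm proud, with a 7.5 mm gap that flares to 18.5 mm over the top 20 mm; 154 mm between the walls, 134 mm between facing ribs
- brass_a_mid (a point): brass hose coupling, 58 mm diameter foot, 52 mm high, 0.3 kg, standing loose in a bin on its foot; point at its centre, half-way up (26 mm). This one is at an end of the blue bin
- brass_b_mid (a point): brass hose coupling, 58 mm diameter foot, 52 mm high, 0.3 kg, standing loose in a bin on its foot; point at its centre, half-way up (26 mm). This one is in the middle of the blue bin or in the grey bin
- black_a_mid (a point): black plastic pipe plug, 58 mm diameter, 52 mm high with a square head, 0.1 kg, standing loose in a bin; point at its centre, half-way up (26 mm). This one is at an end of the blue bin
- black_b_mid (a point): black plastic pipe plug, 58 mm diameter, 52 mm high with a square head, 0.1 kg, standing loose in a bin; point at its centre, half-way up (26 mm). This one is in the middle of the blue bin or in the grey bin
- tin_mid (a point): green-labelled tin, 66 mm diameter, 100 mm high, standing on the bench beside the bins; point half-way up
- brush_mid (a point): flat brush, light wooden handle, grey head, lying on the bench beside the bins; point near its middle
- carton: closed cardboard carton 200 x 150 x 110 mm, fixed to the bench beside the bins; origin under its centre
Not all that is in view belongs to the job. What is shaped like the part that bears black_a_mid but green or red is not meant. What is shaped like the part that bears brass_b_mid but green is not meant.

How it is judged:
On the way:
1. the divider is drawn up clear of the grey bin: upright, its lower edge above the rim, while still over that bin (z of divider_mid in the frame of grey_rear_slot above 0.142 m and horizontal distance between divider_mid and grey_rear_slot below 0.06 m and angle between divider_mid's own z axis and vertical below 0.35 rad), for 0.05 s.
At the end, for the whole second after the job is handed in: The divider stands released in the blue slot with only brass on one side and only black on the other: within 8 mm of its middle, 5 mm of the floor and 0.06 rad of square. The fittings stand (0.3 rad) in their own compartments; the bins are level (0.05 rad), within 30 mm of their start (((x of brass_b_mid in the frame of blue_bin between -0.043 and 0.043 m and y of brass_b_mid in the frame of blue_bin between -0.08 and 0.08 m and x of brass_a_mid in the frame of blue_bin above 0.047 m and x of black_a_mid in the frame of blue_bin below -0.047 m and x of black_b_mid in the frame of grey_bin between -0.15 and 0.15 m and y of black_b_mid in the frame of grey_bin between -0.08 and 0.08 m and horizontal distance between divider_mid and blue_front_slot below 0.008 m and z of divider_mid in the frame of blue_front_slot between 0.04 and 0.05 m and angle between the z axis of divider_mid and the z axis of blue_front_slot, either way round below 0.06 rad and angle between the x axis of divider_mid and the x axis of blue_front_slot, either way round below 0.06 rad) or (x of brass_b_mid in the frame of blue_bin between -0.043 and 0.043 m and y of brass_b_mid in the frame of blue_bin between -0.08 and 0.08 m and x of brass_a_mid in the frame of blue_bin below -0.047 m and x of black_a_mid in the frame of blue_bin above 0.047 m and x of black_b_mid in the frame of grey_bin between -0.15 and 0.15 m and y of black_b_mid in the frame of grey_bin between -0.08 and 0.08 m and horizontal distance between divider_mid and blue_rear_slot below 0.008 m and z of divider_mid in the frame of blue_rear_slot between 0.04 and 0.05 m and angle between the z axis of divider_mid and the z axis of blue_rear_slot, either way round below 0.06 rad and angle between the x axis of divider_mid and the x axis of blue_rear_slot, either way round below 0.06 rad) or (x of black_b_mid in the frame of blue_bin between -0.043 and 0.043 m and y of black_b_mid in the frame of blue_bin between -0.08 and 0.08 m and x of black_a_mid in the frame of blue_bin above 0.047 m and x of brass_a_mid in the frame of blue_bin below -0.047 m and x of brass_b_mid in the frame of grey_bin between -0.15 and 0.15 m and y of brass_b_mid in the frame of grey_bin between -0.08 and 0.08 m and horizontal distance between divider_mid and blue_front_slot below 0.008 m and z of divider_mid in the frame of blue_front_slot between 0.04 and 0.05 m and angle between the z axis of divider_mid and the z axis of blue_front_slot, either way round below 0.06 rad and angle between the x axis of divider_mid and the x axis of blue_front_slot, either way round below 0.06 rad) or (x of black_b_mid in the frame of blue_bin between -0.043 and 0.043 m and y of black_b_mid in the frame of blue_bin between -0.08 and 0.08 m and x of black_a_mid in the frame of blue_bin below -0.047 m and x of brass_a_mid in the frame of blue_bin above 0.047 m and x of brass_b_mid in the frame of grey_bin between -0.15 and 0.15 m and y of brass_b_mid in the frame of grey_bin between -0.08 and 0.08 m and horizontal distance between divider_mid and blue_rear_slot below 0.008 m and z of divider_mid in the frame of blue_rear_slot between 0.04 and 0.05 m and angle between the z axis of divider_mid and the z axis of blue_rear_slot, either way round below 0.06 rad and angle between the x axis of divider_mid and the x axis of blue_rear_slot, either way round below 0.06 rad)) and angle between each of brass_a_mid, brass_b_mid, black_a_mid, black_b_mid's own z axis and vertical below 0.3 rad and angle between each of blue_bin, grey_bin's own z axis and vertical below 0.05 rad and distance of each of blue_bin, grey_bin from where it was at the start of the episode below 0.03 m); the robot touches nothing.
It fails at once if a bin is dragged more than 30 mm, lifted or tipped over 0.15 rad (distance of any of blue_bin, grey_bin from where it was at the start of the episode above 0.03 m or angle between any of blue_bin, grey_bin's own z axis and vertical above 0.15 rad).
It fails at once if a fitting is knocked over (tilted over 0.6 rad) or shoved more than 50 mm (angle between any of brass_a_mid, brass_b_mid, black_a_mid, black_b_mid's own z axis and vertical above 0.6 rad or distance of any of brass_a_mid, brass_b_mid, black_a_mid, black_b_mid from where it was at the start of the episode above 0.05 m).
It fails at once if the tin or the brush is shifted more than 30 mm (distance of any of tin_mid, brush_mid from where it was at the start of the episode above 0.03 m).
It also fails if it takes over 51 s, if anything falls off the work surface, if the arm or the gripper's body presses on something with over 40 N, if the wrist force passes 120 N, or if a joint passes its speed limit or range.

### The arm

A 6-joint arm with a two-finger parallel gripper is mounted at the origin on the work surface. World frame = base frame: x ahead of the robot, y to its left, z up, the work surface at z = 0. Lengths are in m, angles in rad, forces in N, time in s.
With the tool pointing down it reaches from about 0.3 to 1 m from the base axis. Payload 5.1 kg.
Tool frame: the origin (TCP) lies on the centre line of the jaws, within the pads' length; the fingertips stand 14 mm ahead of it and the grasp point (between the pads) lies 5 mm behind it; z points along the fingers, x is the direction in which the jaws open and shut, and the axes are right-handed (so a half turn about z gives the same grasp; the last joint's range is limited). The gripper opens to 95 mm and grips with 3 to 60 N. Pads are 20 mm wide; open, the fingers measure 119 mm over their backs; the gripper's body (75 mm by 180 mm) begins 59 mm behind the grasp point.
Start: joints at [1.119, 0.124, 1.65, -0, 1.367, -0.083], TCP at [0.234, 0.606, 0.229] pointing down, gripper open.
Joint ranges: [-2.61, 2.61], [-1.02, 2.33], [0.03, 2.71], [-1.35, 4.49], [0.32, 2.68], [-2.91, 2.91]. Speed limits (rad/s): [2.57, 2.57, 3.14, 3.14, 3.14, 3.14].

### API

Orientations are given as a unit quaternion [x, y, z, w].
In Python, from station import bot gives the robot as it stands. The module is installed in compiled form; this text tells all that it offers. Calls block until the motion is done:
- bot.move_pose(position, orientation): joint-space move of the TCP to a pose.
- bot.move_l(position, rotation=None, v=0.15, stop_force=None): straight line of the TCP; rotation=None keeps the orientation; v is the mean speed in m/s. With stop_force (N) it stops when the force on the tool has changed by that much, and returns True; else False.
- bot.goto_joints(angles): joint-space move.
- bot.ungrasp() and bot.clamp(strength=None): open the fingers fully, or close them until they stop; strength is the grip in N (None keeps the last).
- bot.wait(seconds).
- bot.ik(position, orientation): joint angles nearest the present ones, or None.
- bot.get_state(): the state.
- bot.capture(name): name is "side" or "top"; returns a dict with "img" (384x512x3 uint8, blue, green, red), "fx", "fy", "cx", "cy" (pixels), "origin" and "rotation" of the camera in the world. Camera axes: x right, y down, z forward; pixel columns grow to the right and rows downward; lengths in m; the calibration is good to about 2 mm. A picture is of the moment at which its call begins. There is no depth.
A pose or a line that the arm cannot do raises bot.MotionError and nothing moves.
- bot.hand_in(): hands the job in, once; it reports no verdict.
The state is a dict: "clock": time; "joint_pos": joint angles; "joint_vel": joint speeds; "joint_efforts": joint torques, N m; "position": TCP position; "ee_rot": TCP orientation; "ft_force": force on the tool from outside, world axes, zero at the start; "ft_torque": the same for the moment, N m; "gripper_width": finger opening in m.
Only numpy, scipy, OpenCV 4.12 (cv2) and the standard library are available. Lean on these libraries where they do the work, as an engineer would, in place of code of your own. Each camera call takes 0.05 s, during which the arm holds its last target. There are 200 camera calls.

## Working session

There is one attempt and no reset: what is moved stays moved. The work goes in short steps, each a Python script; the robot and the scene stay as the last script left them, time stands still between calls to the robot, and variables do not carry over. Pictures are saved under pics/ and viewed, about 8 in all and at most 12, crops included, and the job is handed in when it is done.

```bash
mkdir -p pics; python3 - <<'E'
from station import bot
import cv2
for n in("top","side"):
    c=bot.capture(n); cv2.imwrite(f"pics/{n}0.png",c["img"]); print(n,c["fx"],c["fy"],c["cx"],c["cy"],c["origin"],c["rotation"])
s=bot.get_state(); print(s)
E
```

```text
top 350.7867645581516 350.7867645581516 255.5706781825105 190.15992783324282 [ 0.30565799 -0.03793171  1.14276515] [ 0.73816058 -0.66695767  0.06798786 -0.07526002]
side 367.30749149654304 367.30749149654304 254.79178976607736 194.91635066043762 [ 0.20583818 -0.68805836  0.9000837 ] [ 0.91417887 -0.20424495  0.07979561 -0.34087189]
{'clock': 0.1, 'joint_pos': array([ 1.11942382e+00,  1.24471087e-01,  1.65152096e+00, -3.32020154e-05,
        1.36750243e+00, -8.26120226e-02]), 'joint_vel': array([ 0.00152129, -0.00137865, -0.00395342, -0.00076258, -0.00062429,
        0.00081277]), 'joint_efforts': array([ 4.47905577e-04, -4.18876004e+01, -3.61099255e+01,  7.78204249e-02,
        4.61609429e-02, -5.16564694e-05]), 'position': array([0.23410072, 0.60579026, 0.22749949]), 'ee_rot': array([ 8.24758149e-01,  5.65484829e-01, -8.17916721e-04,  4.85293089e-04]), 'ft_force': array([0.9118504 , 0.34985364, 0.05784057]), 'ft_torque': array([-0.02178142, -0.00514846,  0.00290135]), 'gripper_width': 0.09487780589863105}
```

View pics/top0.png

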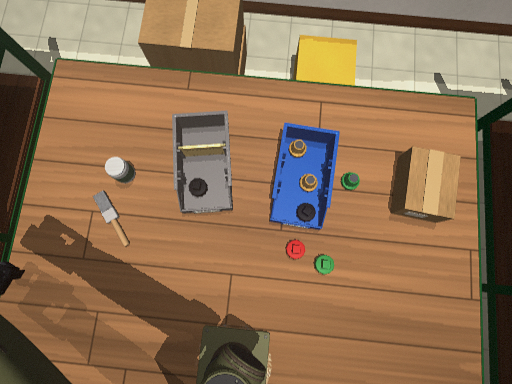

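View pics/side0.png

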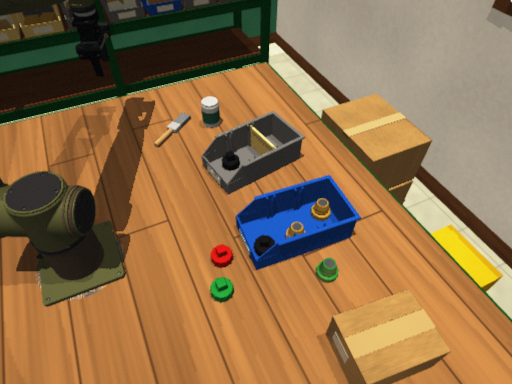

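```bash
python3 - <<'E'
import cv2,numpy as np
i=cv2.imread("pics/top0.png")
a=cv2.resize(i[105:235,165:240],None,fx=4.6,fy=4.6,interpolation=cv2.INTER_CUBIC)
b=cv2.resize(i[105:235,265:345],None,fx=4.6,fy=4.6,interpolation=cv2.INTER_CUBIC)
cv2.imwrite("pics/crop0.png",np.hstack([a,b]));print(a.shape)
E
```

```text
(598, 345, 3)
```

View pics/crop0.png

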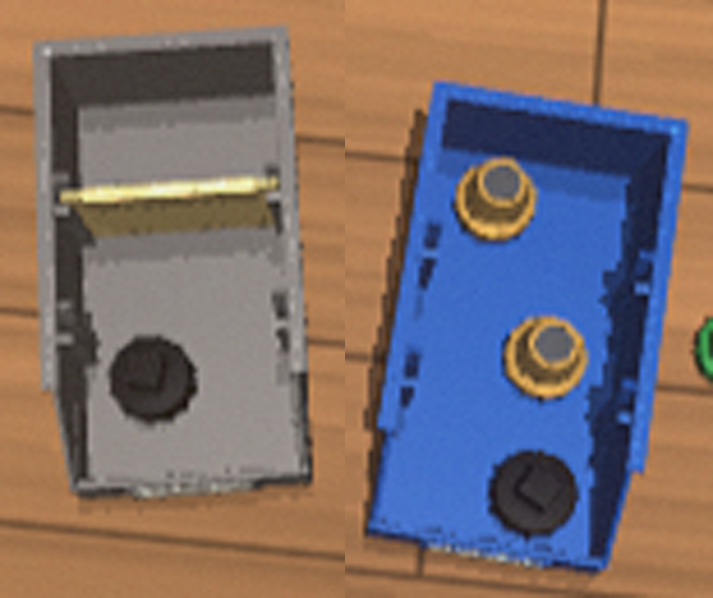

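```bash
cat > h.py <<'E'
import cv2,numpy as np
from station import bot
from scipy.spatial.transform import Rotation as R
def cast(c,px,z):
    px=np.atleast_2d(px).astype(float)
    # pixel index = pixel centre
    d=np.c_[(px[:,0]-c["cx"])/c["fx"],(px[:,1]-c["cy"])/c["fy"],np.ones(len(px))]
    d=R.from_quat(c["rotation"]).apply(d); o=np.array(c["origin"])
    return (o+d*((z-o[2])/d[:,2])[:,None])
def proj(c,p):
    q=R.from_quat(c["rotation"]).inv().apply(np.atleast_2d(p)-np.array(c["origin"]))
    return np.c_[c["fx"]*q[:,0]/q[:,2]+c["cx"],c["fy"]*q[:,1]/q[:,2]+c["cy"]]
def cross(line,lo,hi,thr,first):
    x=np.arange(lo,hi+1); v=line[lo:hi+1]-thr
    k=np.where(v[:-1]*v[1:]<0)[0]
    if len(k)==0: return None
    k=k[0] if first else k[-1]
    return x[k]+v[k]/(v[k]-v[k+1])
def fit(p):
    p=p[:,:2]
    for _ in range(3):
        m=np.median(p,0)*0+p.mean(0); d=np.linalg.svd(p-m)[2][0]; r=(p-m)@np.array([-d[1],d[0]])
        k=abs(r)<max(2*r.std(),.0008); p=p[k]
    return m,d,r.std(),len(p)
def bins(c,S):
    out={}
    # outer far-side edges at rim z=.1 ; side: grey left, blue right
    for n,rows,cols,(sl,sh),(bl,bh),thr in(("grey",range(120,180),range(179,223),(166,180),(105,119),25),
                             ("blue",range(138,195),range(290,334),(322,350),(116,138),0)):
        sp=[(cross(S[r],sl,sh,thr,n=="grey"),r) for r in rows]
        bp=[(q,cross(S[:,q],bl,bh,thr,True)) for q in cols]
        sp=cast(c,[p for p in sp if p[0] is not None],.1); bp=cast(c,[p for p in bp if p[1] is not None],.1)
        ms,ds,es,ns=fit(sp); mb,db,eb,nb=fit(bp)
        if ds[0]<0: ds=-ds
        if db[1]<0: db=-db
        y1=np.arctan2(ds[1],ds[0]); y2=np.arctan2(-db[0],db[1])
        t=np.linalg.solve(np.c_[ds,-db],mb-ms); cor=ms+ds*t[0]
        yaw=(1.5*y1+y2)/2.5; ex=np.array([np.cos(yaw),np.sin(yaw)]); ey=np.array([-ex[1],ex[0]])
        # anchor lateral on side line mean, longitudinal on back line mean
        sg=1 if n=="grey" else -1
        org=ex*((mb@ex)-.150)+ey*((ms@ey)-sg*.082)
        print(n,"yaw side/back",y1,y2,"res",es,eb,ns,nb,"org",org)
        out[n]=(org,yaw,ex,ey)
    return out
E
cat > m.py <<'E'
from h import *
c=bot.capture("top"); im=np.mean([c["img"].astype(float)]+[bot.capture("top")["img"] for _ in range(4)],0)
S=im[...,2]-im[...,0]
print("prof grey",S[150,168:180].round(),S[105:119,200].round()); print("prof blue",S[165,325:345].round(),S[118:136,310].round())
B=bins(c,S)
# bead: bright yellow
b,g,r=im[...,0],im[...,1],im[...,2]
m=((r>165)&(r-b>40)).astype(np.uint8); m[:140]=0;m[160:]=0;m[:,:177]=0;m[:,228:]=0
ys,xs=np.nonzero(m);print("bead px",len(xs),xs.min(),xs.max(),ys.min(),ys.max())
p=cast(c,np.c_[xs,ys],.092)[:,:2]; mm=p.mean(0);d=np.linalg.svd(p-mm)[2][0];d*=np.sign(d[1])
w=(p-mm)@d; print("bead mid",mm+d*(w.max()+w.min())/2,mm,"yaw",np.arctan2(-d[0],d[1]),"len",np.ptp(w))
o,y,ex,ey=B["grey"];print("grey rear slot",o+.045*ex)
o,y,ex,ey=B["blue"];print("blue front slot",o-.045*ex)
v=c["img"].copy(); v=cv2.resize(v,None,fx=4,fy=4,interpolation=cv2.INTER_CUBIC)
def dot(P,col):
    for q in proj(c,P): cv2.circle(v,(int(q[0]*4+2),int(q[1]*4+2)),3,col,-1)
for n in B:
    o,y,ex,ey=B[n]
    for X,Y,Z in((.15,.082,.1),(.15,-.082,.1),(-.09,.082,.1),(-.09,-.082,.1),(-.15,.082,.048),(-.15,-.082,.048),(.145,.077,.1),(.145,-.077,.1),(.145,.077,.004),(.145,-.077,.004)): dot(np.r_[o+X*ex+Y*ey,Z],(0,0,255))
    for X in(-.045,.045):
        for Y in(-.072,.072):dot(np.r_[o+X*ex+Y*ey,.1],(0,255,0))
cv2.imwrite("pics/m.png",np.hstack([v[430:960,660:960],v[430:960,1060:1390]]))
E
python3 m.py
```

```text
prof grey [86. 88. 88. 91. 79.  9.  9. 10. 10. 10. 10.  9.] [100.  99.  98.  99. 100. 101.  88.  38.   7.  10.   9.  10.   9.  10.]
prof blue [ -61.  -42.  -48.  -37.  -30.  -28.  -64. -136. -137. -148.   -4.  106.
  102.   99.  100.  100.  101.   99.   99.   99.] [  96.   96.   98.   97.   97.   95.   97.  105.   30. -153. -147. -119.
  -56.  -40.  -44.  -45.  -44.  -44.]
grey yaw side/back 0.1709926089746358 0.17273462595487551 res 0.00033652715244058184 0.00038630617294816084 56 41 org [0.6042017  0.16624363]
blue yaw side/back 0.0647707634042435 -0.06828711762824263 res 0.011560432870943734 0.0003518468912413831 50 43 org [ 0.59213049 -0.17753205]
bead px 124 178 224 143 148
bead mid [0.64539622 0.16876317] [0.64532323 0.16918876] yaw 0.16983100127143277 len 0.14450377222024371
grey rear slot [0.64854009 0.17393175]
blue front slot [ 0.54713349 -0.17805168]
```

View pics/m.png

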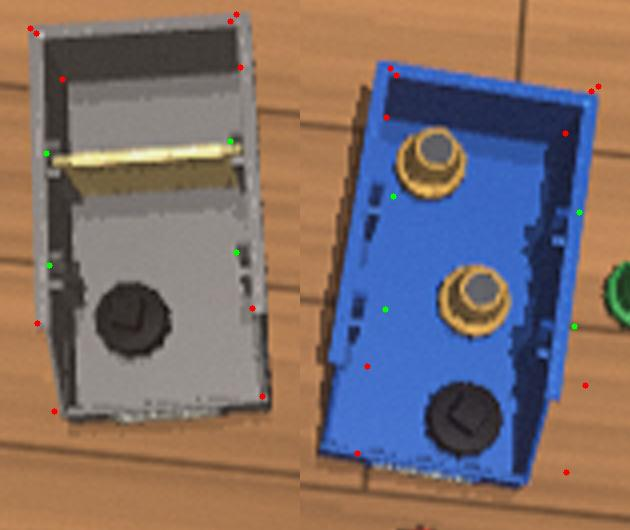

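```bash
sed -i 's/(322,350),(116,138),0)/(322,343),(116,138),-25)/; s/(105,119),25)/(105,119),50)/; s/thr,n=="grey"),r)/thr,True),r)/' h.py
cat >> m.py <<'E'
G=im.mean(2)
for r in(130,165):
    print("row",r,"grey L",170,G[r,170:184].round().astype(int),"R",216,G[r,216:238].round().astype(int))
    o,y,ex,ey=B["grey"]
for q in (200,): print("col",q,"from 108",G[108:130,q].round().astype(int))
r=165;print("row",r,"blue L",272,G[r,272:290].round().astype(int),S[r,272:290].round().astype(int),"R",318,G[r,318:340].round().astype(int))
print("col 310 from 120",G[120:145,310].round().astype(int))
# predicted columns of features on those rows
for n,rr in(("grey",(130,165)),("blue",(165,))):
    o,y,ex,ey=B[n]
    for r in rr:
        for Y,Z,l in((.082,.1,'Lout'),(.077,.1,'Lin'),(.077,.004,'Lfloor'),(-.077,.004,'Rfloor'),(-.077,.1,'Rin'),(-.082,.1,'Rout'),(-.082,0,'Rbase'),(.082,0,'Lbase')):
            P=proj(c,[np.r_[o+X*ex+Y*ey,Z] for X in np.linspace(-.09,.15,50)])
            k=np.argsort(P[:,1]); print(n,r,l,np.interp(r,P[k,1],P[k,0]).round(1),end=' | ')
    P=proj(c,[np.r_[o+X*ex,Z] for X,Z in((.15,.1),(.145,.1),(.145,.004))]); print(P.round(1).tolist())
E
python3 m.py
```

```text
prof grey [86. 87. 88. 90. 80.  9.  8. 10. 10. 10. 10.  9.] [100.  99.  98.  99. 100. 101.  88.  38.   8.  10.   9.  11.  11.  11.]
prof blue [ -62.  -42.  -46.  -38.  -30.  -27.  -65. -137. -138. -147.   -4.  106.
  103.  100.  100.   99.  101.   99.   99.  100.] [  96.   97.   97.   97.   97.   94.   96.  105.   29. -153. -146. -119.
  -54.  -42.  -44.  -46.  -44.  -45.]
grey yaw side/back 0.1713993418205955 0.17033828629879824 res 0.0002884568466480422 0.0002910457654839043 57 44 org [0.60561631 0.16813567]
blue yaw side/back -0.0660739341902586 -0.06776165313266777 res 0.0003330230974826163 0.0003575118269711788 50 42 org [ 0.59129593 -0.16720934]
bead px 124 178 224 143 148
bead mid [0.64543547 0.16876868] [0.64539655 0.1689936 ] yaw 0.1713583463608918 len 0.14450356986151067
grey rear slot [0.64996018 0.17579211]
blue front slot [ 0.54639614 -0.16420786]
row 130 grey L 170 [107 104 118 134 136 141  59  52  54  54  54  48 115 115] R 216 [113 114 122 122 113 121 122 122 121 136 137 136 119 127 127 126 127 128
 128 130 128 129]
row 165 grey L 170 [127 126 127 135 137 137 144  61  
[... 569 characters left out ...]
  61  49  53  51  54  52  53  54
  51  50  61  85 101 100  99]
grey 130 Lout 172.0 | grey 130 Lin 173.5 | grey 130 Lfloor 179.7 | grey 130 Rfloor 224.6 | grey 130 Rin 222.6 | grey 130 Rout 224.2 | grey 130 Rbase 226.2 | grey 130 Lbase 178.5 | grey 165 Lout 172.8 | grey 165 Lin 174.4 | grey 165 Lfloor 180.7 | grey 165 Rfloor 226.6 | grey 165 Rin 224.5 | grey 165 Rout 226.1 | grey 165 Rbase 228.1 | grey 165 Lbase 179.4 | [[197.4, 111.9], [197.4, 113.4], [202.0, 125.0]]
blue 165 Lout 281.0 | blue 165 Lin 282.6 | blue 165 Lfloor 281.7 | blue 165 Rfloor 328.1 | blue 165 Rin 333.3 | blue 165 Rout 335.0 | blue 165 Rbase 329.4 | blue 165 Lbase 280.2 | [[313.5, 126.7], [313.3, 128.2], [308.8, 138.7]]
```

```bash
python3 - <<'E'
s=open('h.py').read()
s=s.replace('''        sg=1 if''','''        G=c["G"]; si=[];bi=[]
        for r in rows:
            e=cross(S[r],sl,sh,thr,True)
            if e is None: continue
            e=int(round(e)); q=cross(G[r],e+1,e+6,98,True) if n=="grey" else cross(G[r],e-6,e-1,88,False)
            if q: si.append((q,r))
        for q in cols:
            e=cross(S[:,q],bl,bh,thr,True)
            if e is None: continue
            e=int(round(e)); r=cross(G[:,q],e+1,e+6,98 if n=="grey" else 88,True)
            if r: bi.append((q,r))
        ms,d1,es,ns=fit(cast(c,si,.1)); mb,d2,eb,nb=fit(cast(c,bi,.1))
        print(n,"inner yaws",np.arctan2(d1[1],d1[0])%np.pi,np.arctan2(-d2[0],d2[1])%np.pi,es,eb,ns,nb)
        sg=1 if''').replace("-.150)","-.145)").replace("sg*.082","sg*.077")
open('h.py','w').write(s)
s=open('m.py').read().replace('B=bins(','c["G"]=im.mean(2)\nB=bins(').replace('print("prof','0 and print("prof')
open('m.py','w').write(s)
E
sed -i 's/^print("prof.*//' m.py
python3 m.py | grep -v '^row\|^col'
```

```text
grey inner yaws 0.1724026015402771 0.17039613864598335 0.0002724585298775445 0.0003481931342529195 53 44
grey yaw side/back 0.1713765806086725 0.17030661856622242 res 0.0002724585298775445 0.0003481931342529195 53 44 org [0.60049955 0.16081553]
blue inner yaws 3.0717783993230214 3.0747209367688146 0.0003131346161272318 0.0003531905530110983 46 41
blue yaw side/back -0.06626654188350416 -0.06791334770793701 res 0.0003131346161272318 0.0003531905530110983 46 41 org [ 0.58551782 -0.1607439 ]
bead px 125 178 224 143 148
bead mid [0.64544497 0.16877168] [0.64536436 0.16924226] yaw 0.16964048585337393 len 0.14450377381521595
grey rear slot [0.64484362 0.16847081]
blue front slot [ 0.54061856 -0.15773451]
 129 129 129 128]
 126 126 127 128]
  69  96 115 114]
 -134 -135 -136 -135] R 318 [120 120 124  67  64  66  66  61  47  49  44  40  39  63 120 120 118 130
 140 139 137 138]
  52  51  60  85 100  99 100]
grey 130 Lout 174.0 | grey 130 Lin 175.6 | grey 130 Lfloor 181.6 | grey 130 Rfloor 226.5 | grey 130 Rin 224.6 | grey 130 Rout 226.2 | grey 130 Rbase 228.0 | grey 130 Lbase 180.3 | grey 165 Lout 174.8 | grey 165 Lin 176.5 | grey 165 Lfloor 182.6 | grey 165 Rfloor 228.4 | grey 165 Rin 226.6 | grey 165 Rout 228.2 | grey 165 Rbase 230.0 | grey 165 Lbase 181.3 | [[199.4, 113.7], [199.5, 115.1], [203.9, 126.6]]
blue 165 Lout 279.0 | blue 165 Lin 280.6 | blue 165 Lfloor 279.9 | blue 165 Rfloor 326.3 | blue 165 Rin 331.3 | blue 165 Rout 333.0 | blue 165 Rbase 327.6 | blue 165 Lbase 278.3 | [[311.3, 128.3], [311.1, 129.7], [306.8, 140.2]]
```

View pics/m.png

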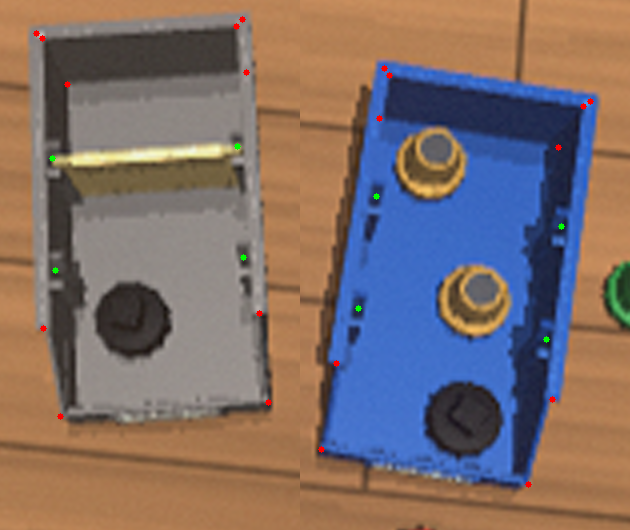

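```bash
cat > g.py <<'E'
from h import *
def q(a): return [np.cos(a/2),np.sin(a/2),0,0]
YG,YB=.171,-.067
PG=np.array([.6450,.1686]); PB=np.array([.5406,-.1577])
E
python3 - <<'E'
from g import *
for k in(0,np.pi,-np.pi):
    for a,p in((YG+k,PG),(YB+k,PB)): print(k,bot.ik([*p,.25],q(a)))
E
python3 - <<'E'
from g import *
bot.ungrasp()
bot.move_pose([*PG,.23],q(YG)); print(bot.get_state()["position"],bot.get_state()["joint_pos"],bot.get_state()["clock"])
print(bot.move_l([*PG,.12],v=.15))
print(bot.move_l([*PG,.082],v=.06,stop_force=10)); s=bot.get_state();print(s["position"],s["ft_force"])
for n in("top","side"): cv2.imwrite(f"pics/{n}1.png",bot.capture(n)["img"])
a=cv2.imread("pics/top1.png")[90:240,150:350];b=cv2.imread("pics/side1.png")[90:240,180:380]
cv2.imwrite("pics/g1.png",cv2.resize(np.hstack([a,b]),None,fx=2,fy=2,interpolation=cv2.INTER_CUBIC));print(bot.get_state()["clock"])
E
```

```text
0 [ 1.75188328e-01  1.47966017e-01  1.58776905e+00 -4.44089210e-16
  1.40585759e+00  4.18832829e-03]
0 [-3.79162982e-01 -8.05532742e-02  1.82210756e+00 -4.44089210e-16
  1.40003837e+00 -3.12162982e-01]
3.141592653589793 None
3.141592653589793 [-3.79162982e-01 -8.05532742e-02  1.82210756e+00 -4.44089210e-16
  1.40003837e+00  2.82942967e+00]
-3.141592653589793 None
-3.141592653589793 [-3.79162982e-01 -8.05532742e-02  1.82210756e+00 -4.44089210e-16
  1.40003837e+00  2.82942967e+00]
[0.64467391 0.1695903  0.23000299] [1.76630269e-01 1.58856902e-01 1.60919889e+00 2.71103463e-04
 1.37361860e+00 4.18767107e-03] 3.2167
False
False
[0.64516576 0.16861984 0.08205529] [ 0.34605132 -0.56058925  0.60847539]
4.9833
```

View pics/g1.png

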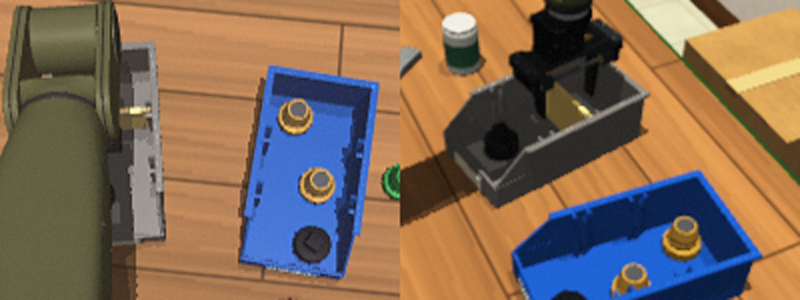

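The fingers straddle the bead in both views, with the bead's right end still visible at about (140,115) in the top half. I'm gripping and lifting now.

```bash
python3 - <<'E'
from g import *
bot.clamp(35); s=bot.get_state();print("w",s["gripper_width"],s["ft_force"],s["position"])
f0=s["ft_force"]
for z in(.10,.15,.225):
    print(bot.move_l([*PG,z],v=.06,stop_force=25), bot.get_state()["ft_force"]-f0)
bot.wait(.3); s=bot.get_state();print("w",s["gripper_width"],s["position"],s["ft_force"],s["clock"])
for n in("top","side"): cv2.imwrite(f"pics/{n}2.png",bot.capture(n)["img"])
a=cv2.imread("pics/top2.png")[90:240,150:350];b=cv2.imread("pics/side2.png")[50:200,180:380]
cv2.imwrite("pics/g2.png",cv2.resize(np.hstack([a,b]),None,fx=2,fy=2,interpolation=cv2.INTER_CUBIC))
E
```

```text
w 0.00951217775683548 [ 0.44812409 -0.2360831  -0.03102616] [0.64503932 0.16861105 0.08200875]
False [-0.69539563  0.11463628 -1.46185948]
False [-0.05418479  0.40396824 -2.26404348]
False [-0.26572503  0.90657777 -0.70137803]
w 0.009459797881398621 [0.64493953 0.16858284 0.22477946] [ 0.76755646 -1.37286075 -0.39567635] 9.4083
```

View pics/g2.png

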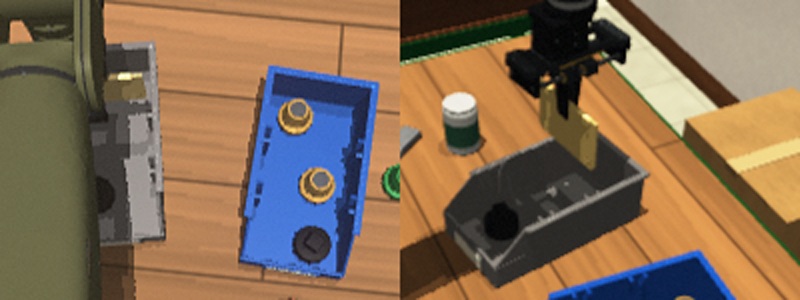

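Picture 6 shows the divider held upright and clear above the grey bin, at about (570,125) in the side half. The grey bin hasn't moved. Next I carry it over to the blue front slot and insert it, watching the force.

```bash
python3 - <<'E'
from g import *
bot.move_l([*PB,.225],q(YB),v=.15); bot.wait(.3)
print(bot.move_l([*PB,.162],v=.08,stop_force=8)) # lower edge 84 mm: in the flare
s=bot.get_state();print(s["position"],s["ft_force"],s["clock"])
b=cv2.resize(bot.capture("side")["img"][120:290,210:390],None,fx=3.3,fy=3.3,interpolation=cv2.INTER_CUBIC)
cv2.imwrite("pics/g3.png",b)
E
```

```text
False
[ 0.54103387 -0.1578703   0.16262298] [ 0.76772899  0.03238502 -1.03379718] 13.175
```

View pics/g3.png

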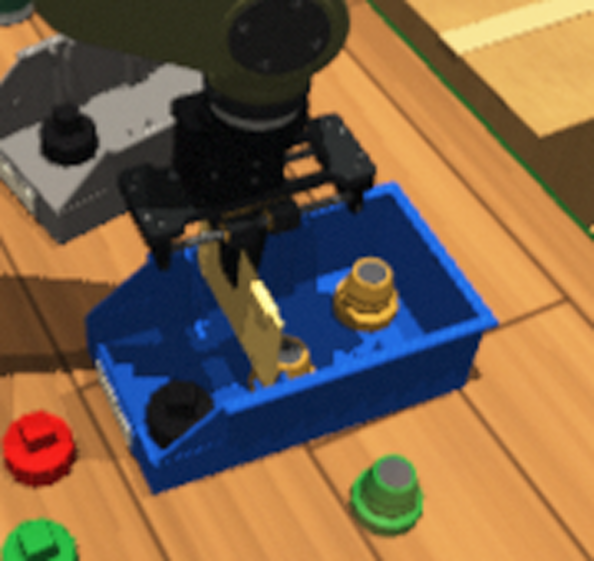

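The lower edge is inside the rim between the black plug and the middle brass, with no contact force. I'm continuing down.

```bash
python3 - <<'E'
from g import *
f0=bot.get_state()["ft_force"]
for z in(.13,.10,.0825):
    r=bot.move_l([*PB,z],v=.05,stop_force=10); s=bot.get_state()
    print(z,r,s["position"],s["ft_force"]-f0,s["gripper_width"])
    if r: break
print(s["clock"])
E
```

```text
0.13 False [ 0.54074889 -0.15776111  0.13012406] [1.51208312 0.09177866 0.92836125] 0.009884902857217954
0.1 False [ 0.54069213 -0.15774663  0.10004363] [0.11312988 0.06310929 1.04060693] 0.009944326758597095
0.0825 False [ 0.54025742 -0.15758326  0.08189598] [0.86796762 0.20183479 0.34212428] 0.00972688442538706
15.2667
```

```bash
python3 - <<'E'
from g import *
bot.ungrasp(); bot.wait(.2)
print(bot.move_l([*PB,.25],v=.12,stop_force=15))
bot.goto_joints([1.119,.124,1.65,0,1.367,-.083]); bot.wait(.3)
for n in("top","side"): cv2.imwrite(f"pics/{n}4.png",bot.capture(n)["img"])
a=cv2.imread("pics/top4.png")[105:255,165:365];b=cv2.imread("pics/side4.png")[120:270,200:400]
cv2.imwrite("pics/g4.png",cv2.resize(np.hstack([a,b]),None,fx=2,fy=2,interpolation=cv2.INTER_CUBIC))
c=bot.capture("top"); im=np.mean([c["img"].astype(float)]+[bot.capture("top")["img"] for _ in range(4)],0); c["G"]=im.mean(2)
B=bins(c,im[...,2]-im[...,0])
b,r=im[...,0],im[...,2]; u=proj(c,[[*PB,.092]])[0].round().astype(int)
m=np.zeros(r.shape,bool); w=np.s_[u[1]-9:u[1]+10,u[0]-29:u[0]+30]; m[w]=((r>165)&(r-b>40))[w]
n,l,st,ce=cv2.connectedComponentsWithStats(m.astype(np.uint8)); k=1+np.argmax(st[1:,4]); print(st[1:].tolist())
ys,xs=np.nonzero(l==k); p=cast(c,np.c_[xs,ys],.092)[:,:2]; mm=p.mean(0); d=np.linalg.svd(p-mm)[2][0]; d*=np.sign(d[1]); t=(p-mm)@d
o,y,ex,ey=B["blue"]; mid=mm+d*(t.max()+t.min())/2-(o-.045*ex)
print("bead vs slot x,y",mid@ex,mid@ey,"yaw",np.arctan2(-d[0],d[1]),"len",np.ptp(t)); print(bot.get_state()["clock"])
E
```

```text
False
grey inner yaws 0.17254245193239415 0.17063661934153762 0.0002684851247036375 0.0003477791231959395 53 44
grey yaw side/back 0.17121537098115125 0.17035544979386721 res 0.0002684851247036375 0.0003477791231959395 53 44 org [0.6005141  0.16081775]
blue inner yaws 3.0719489569862004 3.0744693203963926 0.00033933939546355104 0.00034574461044867397 39 41
blue yaw side/back -0.08564382439506492 -0.06773530244350942 res 0.00033933939546355104 0.00034574461044867397 39 41 org [ 0.5855692  -0.16027634]
[[300, 180, 27, 14, 105], [305, 180, 4, 5, 6], [279, 185, 20, 5, 37]]
bead vs slot x,y 0.005818441387331634 -0.03211464723330271 yaw -0.15267076288511897 len 0.08535706920356481
21.975
```

View pics/g4.png

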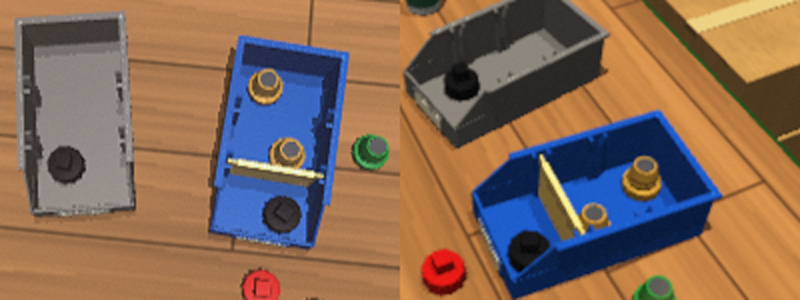

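Seen from both cameras, the divider stands in the front slot, bead from about (230,160) to (322,177) in the top half. The bins haven't moved and the fittings stand. My bead measurement is invalid, because the mask merged the bead with the brass coupling behind it. I'll repeat it with a paler-colour mask.

```bash
python3 - <<'E'
from g import *
c=bot.capture("top"); im=c["img"].astype(float); b,g,r=im[...,0],im[...,1],im[...,2]
o=np.array([.58552,-.16074]); ex=np.array([np.cos(YB),np.sin(YB)]); ey=np.array([-ex[1],ex[0]])
s=o-.045*ex
for z,l in((.092,"home"),):
    pr=[]
    for Y in np.arange(-.068,.069,.008):
        # brightness-weighted crossing of the bead along the slot's x
        X=np.arange(-.016,.0165,.001); P=proj(c,[np.r_[s+x*ex+Y*ey,z] for x in X]).astype(np.float32)
        v=cv2.remap((b).astype(np.float32),P[:,:1],P[:,1:],cv2.INTER_LINEAR).ravel()
        gr=cv2.remap((r).astype(np.float32),P[:,:1],P[:,1:],cv2.INTER_LINEAR).ravel()
        w=np.where((gr>185)&(v>90)&(gr-v<130),gr-150,0); pr.append((Y,(w*X).sum()/w.sum() if w.sum() else np.nan))
    pr=np.array(pr); print(pr.round(4).tolist()); k=np.isfinite(pr[:,1]); print(np.polyfit(pr[k,0],pr[k,1],1))
    Y=np.arange(-.085,.086,.002);P=proj(c,[np.r_[s+y*ey,.092] for y in Y]).astype(np.float32)
    print([(round(float(y),3),int(x)) for y,x in zip(Y,cv2.remap(r.astype(np.float32),P[:,:1],P[:,1:],cv2.INTER_LINEAR).ravel()) if abs(y)>.055])
E
```

```text
[[-0.068, -0.001], [-0.06, -0.0005], [-0.052, -0.0011], [-0.044, -0.0005], [-0.036, -0.0007], [-0.028, 0.0003], [-0.02, -0.0005], [-0.012, -0.0006], [-0.004, 0.0008], [0.004, 0.0], [0.012, -0.0005], [0.02, -0.001], [0.028, -0.0004], [0.036, -0.0005], [0.044, -0.0006], [0.052, -0.0005], [0.06, -0.0015], [0.068, -0.0001]]
[-0.00022483 -0.00049756]
[(-0.085, 63), (-0.083, 69), (-0.081, 65), (-0.079, 57), (-0.077, 48), (-0.075, 90), (-0.073, 157), (-0.071, 174), (-0.069, 189), (-0.067, 206), (-0.065, 199), (-0.063, 195), (-0.061, 212), (-0.059, 231), (-0.057, 245), (0.055, 242), (0.057, 235), (0.059, 194), (0.061, 190), (0.063, 207), (0.065, 202), (0.067, 209), (0.069, 220), (0.071, 214), (0.073, 168), (0.075, 69), (0.077, 57), (0.079, 60), (0.081, 66), (0.083, 65), (0.085, 63)]
```

The repeat puts the bead 0.5 mm from the slot centre in x, about 0 in y and square to 0.001 rad, so I'm handing in.

```bash
python3 -c "
from station import bot
print(bot.hand_in(), bot.get_state()['clock'])"
```

```text
the job is handed in; nothing more can be done
the job is handed in; nothing more can be done
```

I drew the divider up out of the grey bin's rear slot and slid it into the blue bin's front slot, between the black plug and the two brass couplings. I then released it, moved the arm clear and handed the job in at about 22 s on the robot's clock.

**Last checks:**
- **Position:** in the top view the bead is 0.5 mm from the slot centre in x, about 0 mm in y, and square to the slot within 0.001 rad.
- **Height:** I didn't measure the final height directly. The tool stopped at the same height as at pick-up (0.082 m) and felt no more than about 2 N on the way down, so the divider should be on the floor.
- **Bins and fittings:** the bins' measured positions changed by less than 1 mm. All the fittings stand in their own compartments.
- **Tin, brush and carton:** I never moved near these, and did not measure them again at the end.

**Checks that failed or disagreed:**
- **First bin fit:** it was about 6 mm off because the bin rims have an outward lip. I refitted to the inner wall edges, and that agreed with the divider's own position.
- **First final bead check:** it was wrong (32 mm off in y) because the colour mask ran the bead into the brass coupling behind it. The position figures above come from the repeat with a cleaner mask.
- **Blue bin outer edge:** its final yaw from the right side read -0.086 rad against -0.068 from the back edge, probably thrown off by the divider's end. The inner edges, which I relied on, had not changed.

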